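# Index the dauber-pot carousel and dip the dauber

### The arm

A 6-joint arm with a two-finger parallel gripper is mounted at the origin on the work surface. World frame = base frame: x ahead of the robot, y to its left, z up, the work surface at z = 0. Lengths are in m, angles in rad, forces in N, time in s.
With the tool pointing down it reaches from about 0.25 to 0.85 m from the base axis. Payload 12.5 kg.
Tool frame: the origin (TCP) lies at the very end of the fingers, on their centre line; the grasp point (between the pads) lies 19 mm behind it; z points along the fingers, y is the line along which they close (so a half turn about z gives the same grasp; the last joint's range is limited). The gripper opens to 93 mm and grips with 3 to 60 N. Pads are 15 mm wide; open, the fingers measure 128 mm over their backs; the gripper's body (75 mm by 188 mm) begins 65 mm behind the grasp point.
Start: joints at [-1.328, 0.351, 1.652, -0, 1.139, -0.085], TCP at [0.177, -0.521, 0.219] pointing down, gripper open.
Joint ranges: [-2.75, 2.75], [-0.79, 2.1], [0.01, 2.65], [-1.57, 4.71], [0.07, 3.14], [-2.87, 2.87]. Speed limits (rad/s): [2.22, 2.22, 2.79, 3.14, 3.14, 3.14].

### API

Orientations are given as [roll, pitch, yaw] about the fixed x, y, z axes, in that order (R = Rz(yaw) Ry(pitch) Rx(roll)).
In Python, from cell import bot gives the robot as it stands. The module is installed in compiled form; this text tells all that it offers.
- The arm moves only by the shell command python3 -m crank 'ROWS' [FORCE]. ROWS is a JSON object of lists of equal length, an entry for each row: "offset": the shift along the tool's x, y, z normalised to -1 to 1, where 1 is 50 cm, a list of three; "rot": the turn, a rotation vector about the tool's x, y, z normalised to -1 to 1, where 1 is 120 degrees, a list of three; "claw": the opening, from 0 (shut) to 1 (fully open). A call has exactly 10 rows; each row shifts and turns the commanded pose from where the row before left it, along the tool's axes as they then stand; what a row does not reach is not made up. A row lasts 1/12 s, in which the tool goes at most 41.7 mm and 7.16 degrees, less where a joint would pass 70% of its speed; a pose out of reach is approached as far as the arm can. A call with a number of a shift or a turn outside -1 to 1 is refused whole. A call with a gripper value outside its range is refused whole. The fingers move at their own pace and stop on an object; FORCE is the grip in N (left out, the last holds). Time passes only in rows, so rows that do not move let the fingers close, or fill a call up. It gives the time, the measured TCP pose, the force, the opening and the grip force at its end, in the units of the state.
- bot.get_obs(): the state, without advancing time (a new reading comes with each control period).
- bot.read_camera(name): name is "side" or "top"; returns a dict with "frame" (480x640x3 uint8, red, green, blue), "intrinsics" (3x3 intrinsics, pixels), "D" ([k1, k2, p1, p2, k3] as OpenCV has them; the pictures are not rectified), "R" (3x3) and "t" (3): a world point X has camera coordinates R X + t. Camera axes: x right, y down, z forward; pixel columns grow to the right and rows downward; lengths in m; the calibration is good to about 2 mm. A picture is of the moment at which its call begins. There is no depth.
- bot.close_job(): hands the job in; it is judged then, once.
Trained networks look in the newest picture that a camera, given by its name, has taken for a name from the list of things; names that differ only in an ending like _2 or _b are one class to them, and where a whole thing is asked for, a point or a joint stands for the part that bears it (a point fixed in the world has none). Each returns a list of dicts, best first, with "conf" (0 to 1); they miss things now and then, are a little off and sometimes report something else, mostly with a low value. They report only what shows in the picture. A call takes as long as a camera call. They do not tell look-alikes from the thing itself.
- bot.find_in(camera, label): "xy" ([column, row] in pixels, amid what is visible of it).
- bot.trace(camera, label): "mask" (480x640 bool, what is visible of it) and "xy" ([column, row] in pixels, amid what is visible of it).
The state is a dict: "clock": time; "q": joint angles; "qvel": joint speeds; "joint_torque": joint torques, N m; "position": TCP position; "ee_rot": TCP orientation; "force": force on the tool from outside, world axes, zero at the start; "moment": the same for the moment, N m; "gripper_width": finger opening in m; "gripper_force": force on a finger pad.
Only numpy, scipy, OpenCV 4.12 (cv2) and the standard library are available. Lean on these libraries where they do the work, as an engineer would, in place of code of your own. Each camera call takes 0.05 s, during which the arm holds its last target. There are 200 camera calls.

### The job

Turn the green carousel until the red pot has clicked home at the brass pointer. Then dip the foot of the dauber well into that red pot, without ramming it against the pot, and stand the dauber back upright in its saucer on the oak board. Leave the carousel clicked there and do not disturb the rivet cup, punch, bucking blocks, hammer or can.

Things in the scene. Friction and masses are not known exactly. Their poses are not given: they have to be found in the camera images.
- carousel: Green disc, 284 mm across, top at z = 45 mm, turning either way about a vertical axis with five click positions 72 degrees apart; a sprung detent (about 3 N at a peg) pulls it into the nearest one. Origin on the axis at z = 0, z up. Five open pots, rims at z = 85 mm, stand 75 mm from the axis: the red one towards the disc's own -x, four bare metal ones every 72 degrees
- peg (a point): Top centre (z = 135 mm) of one of the carousel's five upright steel pegs for pushing it round: 16 mm diameter, 125 mm from the axis, from the disc (z = 45 mm) up. This one is 36 degrees counter-clockwise (from above) of the red pot; the others follow every 72 degrees, each midway between two pots
- red_pot (a point): Centre of the mouth of the red pot (rim at z = 85 mm, mouth 60 mm inside diameter, narrowing to 52 mm at the floor; inner floor 35 mm below the rim). It turns with the carousel
- pointer (a point): The place where a pot's mouth centre lies when it stands clicked home at the pointer: 75 mm from the carousel's axis, in line with the upright brass pointer (158 mm from the axis, top at z = 58 mm) on the dark fixed housing. Its x and z axes are those of the housing
- dauber: Hand dauber standing upright, 150 mm tall: grey felt foot 32 mm diameter and 24 mm high, brass ferrule, round pale wooden handle 22 mm diameter from 40 mm up to 150 mm. Rigid, about 0.16 kg. Origin at the centre of the foot's underside, z up along the handle
- dauber_grip (a point): Point on the dauber's axis 120 mm above the foot's underside, a good height to grip the handle from above
- saucer: Fixed dark steel disc with a studded edge, 80 mm diameter, 4 mm thick, on the oak board; the dauber stands on it. Origin at the centre of its underside (its top is 4 mm higher, at z = 16 mm)
- board: Fixed oak board 240 x 180 x 12 mm (long along its x). Origin at the centre of its underside
- rivet_cup: Bystander: open tin rivet cup, 72 mm diameter, 60 mm high, on the board. Origin at the centre of its underside
- punch: Bystander: brass punch, 140 mm long along its x, 18 mm square, lying on the board. Origin at the underside near the middle
- block0: Bystander: steel bucking block, 60 x 90 x 52 mm. Origin at the centre of its underside
- block1: Bystander: steel bucking block, 60 x 90 x 52 mm. Origin at the centre of its underside
- hammer: Bystander: hammer lying on the table along its x, handle to -x
- can: Bystander: green can, 70 mm diameter, 110 mm high. Origin at the centre of its underside
Not all that is in view belongs to the job. What is shaped like the dauber but black, blue or turquoise is not meant.

How it is judged:
On the way, in this order (a step that is already met when the one before it is completed fails the run):
1. the red pot is clicked home at the pointer (within 6 mm) and the carousel at rest (horizontal distance between red_pot and pointer below 0.006 m and angular speed of carousel below 0.1 rad/s), for 0.3 s.
2. the dauber's foot is at least 12 mm below the rim inside the red pot, which stands at the pointer (within 8 mm) (z of dauber in the frame of red_pot below -0.012 m and horizontal distance between dauber and red_pot below 0.025 m and horizontal distance between red_pot and pointer below 0.008 m), for 0.1 s.
At the end, for the whole second after the job is handed in: The red pot is clicked home at the pointer (within 6 mm, carousel at rest) and the dauber stands upright (within 0.1 rad) and still on its saucer, its axis within 30 mm of the saucer's centre, foot on the saucer (within 4 mm) (all of step 1 and horizontal distance between dauber and saucer below 0.03 m and z of dauber in the frame of saucer between 0.001 and 0.008 m and angle between dauber's own z axis and vertical below 0.1 rad and linear speed of dauber below 0.02 m/s); the robot touches nothing.
It fails at once if the dauber is rammed against the carousel or its pots with more than 15 N (contact force between dauber and carousel above 15 N).
It fails at once if a bystander is moved more than 20 mm (distance of any of rivet_cup, punch, block0, block1, hammer, can from where it was at the start of the episode above 0.02 m).
It also fails if it takes over 72 s, if anything falls off the work surface, if the arm or the gripper's body presses on something with over 40 N, if the wrist force passes 120 N, or if a joint passes its speed limit or range.

## Working session

There is one attempt and no reset: what is moved stays moved. The work goes in short steps, Python scripts to look and compute and a shell command to move; the robot and the scene stay as the last step left them, time stands still between calls to the robot, and variables do not carry over. Pictures are saved under pics/ and viewed, at most 10 in all, crops included, and the job is handed in when it is done.

```bash
mkdir -p pics; cat > h.py <<'E'
import numpy as np, cv2
from cell import bot
def ray(c,uv):
    p=cv2.undistortPoints(np.array([[uv]],float),np.array(c["intrinsics"]),np.array(c["D"]))[0,0]
    R=np.array(c["R"]);t=np.array(c["t"]);return -R.T@t, R.T@np.array([p[0],p[1],1])
def atz(c,uv,z):
    o,d=ray(c,uv);return o+d*(z-o[2])/d[2]
def proj(c,X):
    R=np.array(c["R"]);return cv2.projectPoints(np.array(X,float).reshape(-1,3),cv2.Rodrigues(R)[0],np.array(c["t"],float),np.array(c["intrinsics"]),np.array(c["D"]))[0][:,0]
def tri(rays):
    A=0;b=0
    for o,d in rays:
        d=d/np.linalg.norm(d);P=np.eye(3)-np.outer(d,d);A=A+P;b=b+P@o
    return np.linalg.solve(A,b)
E
python3 - <<'E'
from h import *
np.set_printoptions(precision=3,suppress=True)
C={}
for n in("top","side"):
    c=C[n]=bot.read_camera(n);cv2.imwrite(f"pics/{n}0.png",c["frame"][:,:,::-1])
    print(n,-np.array(c["R"]).T@c["t"])
Z=dict(carousel=.045,peg=.135,red_pot=.085,pointer=.085,dauber=.09,dauber_grip=.136,saucer=.016,board=.012,rivet_cup=.04,punch=.03,block0=.052,block1=.052,hammer=.02,can=.11)
for k,z in Z.items():
    for n in C:
        for d in bot.find_in(n,k)[:4]: print(k,n,round(d["conf"],2),np.array(d["xy"]),atz(C[n],d["xy"],z)[:2])
E
```

```text
top [0.32  0.019 1.556]
side [0.256 0.739 1.021]
carousel top 0.59 [397.3 255.1] [ 0.578 -0.173]
carousel top 0.29 [236.8 276.4] [0.523 0.272]
carousel side 0.71 [363.  213.1] [ 0.559 -0.171]
carousel side 0.21 [281.  373.2] [0.536 0.335]
peg top 0.57 [397.8 255.4] [ 0.562 -0.163]
peg top 0.44 [176.8 236.7] [0.618 0.418]
peg side 0.86 [359.6 211.5] [ 0.54  -0.088]
red_pot top 0.68 [400.6 255.2] [ 0.571 -0.177]
red_pot side 0.56 [358.  211.2] [ 0.561 -0.134]
pointer top 0.82 [399.6 255.1] [ 0.571 -0.174]
pointer side 0.98 [360.8 215.1] [ 0.549 -0.124]
pointer side 0.55 [281.1 371.9] [0.526 0.349]
dauber top 0.76 [304.2 221.4] [0.666 0.084]
dauber top 0.7 [300.2 278.3] [0.51  0.094]
dauber top 0.7 [243.6 206.8] [0.709 0.25 ]
dauber top 0.69 [220.1 187.5] [0.765 0.316]
dauber side 0.88 [187.7 321.9] [0.76  0.335]
dauber side 0.84 [282.5 255.9] [0.664 0.087]
dauber side 0.83 [224.5 305.5] [0.711 0.266]
dauber side 0.6 [338.3 292.3] [0.5   0.126]
dauber_grip top 0.75 [241.7 205.2] [0.701 0.248]
dauber_grip top 0.66 [305.5 223.9] [0.649 0.078]
dauber_grip top 0.63 [253.6 254.1] [0.569 0.21
[... 839 characters left out ...]
ck0 side 0.87 [239.4 277.1] [0.742 0.162]
block0 side 0.71 [208.5 406.4] [0.629 0.461]
block1 top 0.8 [283.6 198.6] [0.742 0.143]
block1 top 0.6 [256.2 257.7] [0.574 0.218]
block1 top 0.57 [175.7 233. ] [0.646 0.444]
block1 side 0.87 [239.4 277.1] [0.742 0.162]
block1 side 0.71 [208.5 406.4] [0.629 0.461]
hammer top 0.81 [502.4 263.5] [ 0.556 -0.472]
hammer top 0.68 [244.3 297.6] [0.467 0.254]
hammer top 0.36 [397.2 256.8] [ 0.578 -0.176]
hammer side 0.62 [401.3 158.5] [ 0.549 -0.463]
hammer side 0.37 [303.2 362.9] [0.511 0.283]
can top 0.76 [169.5 285.3] [0.492 0.438]
can side 0.74 [270.3 433.9] [0.479 0.473]
can side 0.3 [294.8 312.5] [0.557 0.227]
can side 0.19 [285.8 332.3] [0.552 0.278]
```

View pics/top0.png

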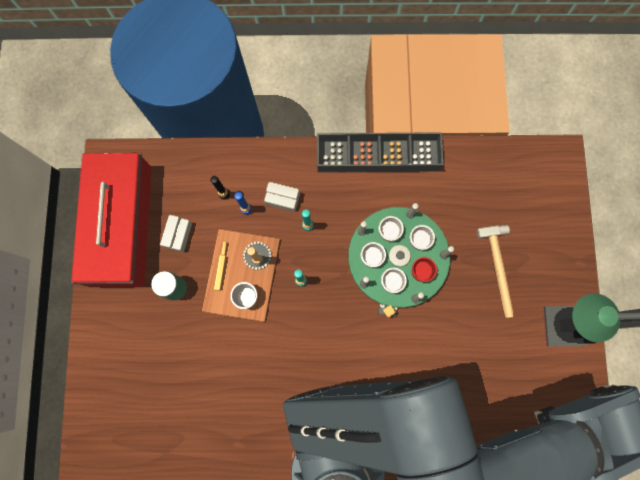

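View pics/side0.png

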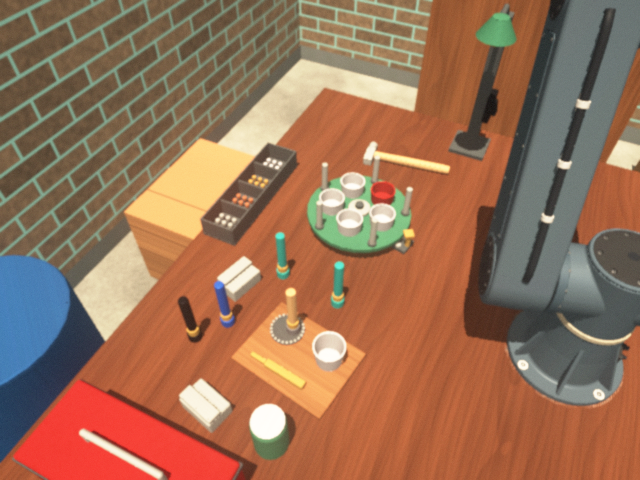

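The top view shows the carousel at about (400,256), the red pot at (425,270), the brass pointer at (389,311), the pale dauber at (256,254) on its saucer, and the turquoise look-alikes at (307,220) and (300,278). The side view agrees: red pot (382,192), pointer (408,238), pale dauber (292,310).

```bash
python3 - <<'E'
from h import *
np.set_printoptions(precision=4,suppress=True)
tiles=[]
C={n:bot.read_camera(n) for n in("top","side")}
boxes=dict(top=[(340,195,120,130),(195,225,90,100)],side=[(300,140,125,120),(225,260,145,150)])
for n,c in C.items():
    f=c["frame"];hsv=cv2.cvtColor(f,cv2.COLOR_RGB2HSV)
    for x,y,w,h in boxes[n]:
        tiles.append(cv2.resize(f[y:y+h,x:x+w],(390,295),interpolation=cv2.INTER_CUBIC))
    def m(lo,hi,box):
        k=cv2.inRange(hsv,np.array(lo),np.array(hi));z=np.zeros_like(k);x,y,w,h=box;z[y:y+h,x:x+w]=k[y:y+h,x:x+w];return z
    b=boxes[n][0]
    g=m((45,80,30),(90,255,255),b);p=cv2.convexHull(cv2.findNonZero(g));e=cv2.fitEllipse(p);print(n,"disc",e,atz(C[n],e[0],.045))
    r=m((0,170,60),(6,255,255),b)|m((174,170,60),(179,255,255),b);p=cv2.convexHull(cv2.findNonZero(r));e=cv2.fitEllipse(p);print("red",e,atz(C[n],e[0],.083))
    w=m((18,120,120),(32,255,255),b);q=cv2.findNonZero(w);print("brass",len(q),q.mean((0,1)),atz(C[n],q.mean((0,1)),.054))
    d=bot.trace(n,"saucer")[0];ys,xs=np.nonzero(d["mask"]);e=cv2.fitEllipse(cv2.convexHull(np.c_[xs,ys].astype(np.int32)));print("saucer",e,atz(c,e[0],.016))
    for d in bot.trace(n,"dauber")[:5]:
        ys,xs=np.nonzero(d["mask"]);print("d",d["conf"],d["xy"],xs.min(),xs.max(),ys.min(),ys.max())
img=np.vstack([np.hstack(tiles[:2]),np.hstack(tiles[2:])]);cv2.imwrite("pics/z1.png",img[:,:,::-1])
E
```

```text
top disc ((398.73406982421875, 257.0804748535156), (97.9438705444336, 101.136474609375), 117.71981811523438) [ 0.5727 -0.1767  0.045 ]
red ((425.0515441894531, 267.40655517578125), (23.456235885620117, 24.4813232421875), 94.7897720336914) [ 0.5374 -0.2418  0.083 ]
brass 73 [388.6575 310.4384] [ 0.4251 -0.1432  0.054 ]
saucer ((257.50286865234375, 256.11932373046875), (27.438007354736328, 28.79960823059082), 2.427152395248413) [0.5842 0.2192 0.016 ]
d 0.7 [223.9, 188.5] 211 229 176 199
d 0.67 [243.2, 202.4] 236 251 193 213
d 0.6 [306.0, 221.2] 302 313 210 230
d 0.54 [298.6, 277.5] 295 306 270 285
d 0.45 [259.2, 255.6] 248 263 248 265
side disc ((358.51947021484375, 213.69766235351562), (75.86091613769531, 103.05142211914062), 94.18895721435547) [ 0.5686 -0.1633  0.045 ]
red ((381.1408386230469, 190.9539031982422), (22.466569900512695, 25.101011276245117), 68.57197570800781) [ 0.5342 -0.2343  0.083 ]
brass 126 [403.9286 205.9048] [ 0.4657 -0.236   0.054 ]
saucer ((286.9845275878906, 329.49700927734375), (29.288183212280273, 34.42188262939453), 84.74528503417969) [0.5834 0.2223 0.016 ]
d 0.88 [187.8, 318.1] 178 202 297 342
d 0.82 [225.0, 304.7] 214 234 281 327
d 0.75 [292.2, 314.6] 286 300 289 334
d 0.67 [281.7, 257.0] 276 289 233 279
```

View pics/z1.png

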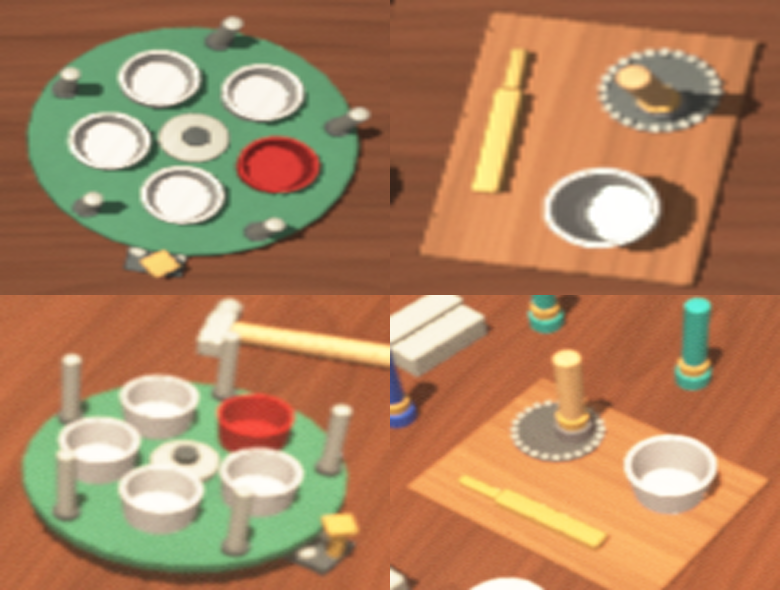

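The crop shows the red pot on the right of the disc, with the pointer cap at the bottom of the disc at about (389,311) in the top view. The dauber's top is near (251,250) in the top view and (291,291) in the side view.

```bash
python3 - <<'E'
from h import *
from scipy.optimize import least_squares
np.set_printoptions(precision=4,suppress=True)
C={n:bot.read_camera(n) for n in("top","side")}
pegs=dict(top=[(411.4,206),(360.3,228.1),(367.7,283.6),(423.7,295.5),(449.8,246.6)],side=[(322.8,166),(374,157.5),(409.3,186.8),(321.2,205.9),(376.6,222.2)])
pots=dict(top=[(389.2,229.8),(420.6,236),(373.5,257.1),(396,280.5),(425.3,267.5)],side=[(351.3,182.7),(331.7,200.2),(351.6,219.7),(383.7,213.2),(381.5,190.4)])
red=dict(top=(425.3,267.5),side=(381.5,190.4))
k=np.arange(5)*np.radians(72)
def ring(p,r,z,o=0): return np.c_[p[0]+r*np.cos(p[2]+o+k),p[1]+r*np.sin(p[2]+o+k),np.full(5,z)]
def res(p,names=("top","side")):
    o=[]
    for n in names:
        for L,P in((pegs,ring(p,.125,.135,np.pi/5)),(pots,ring(p,.075,.085))):
            u=proj(C[n],P)
            for q in L[n]:
                d=u-q;o+=list(d[np.argmin((d**2).sum(1))])
    return np.array(o)
for names in(("top",),("side",),("top","side")):
    s=least_squares(res,[.565,-.17,np.arctan2(-.07,-.035)],args=(names,),loss="soft_l1");print(names,s.x,np.degrees(s.x[2]),np.abs(s.fun).max())
p=s.x
for n in C: print(n,red[n],proj(C[n],ring(p,.075,.085))[0])
pt=tri([ray(C["top"],(388.6,311)),ray(C["side"],(409,234.5))]);print("pointer",pt,np.hypot(*(pt[:2]-p[:2])),np.degrees(np.arctan2(*(pt[:2]-p[:2])[::-1])))
print("pegs",ring(p,.125,.135,np.pi/5))
for n,uv in(("top",(250.9,250.4)),("side",(290.8,291.5))): print("dtop",atz(C[n],uv,.166))
print("foot",atz(C["side"],(292.7,326),.028))
print(tri([ray(C["top"],(250.9,250.4)),ray(C["side"],(290.8,291.5))]))
o=bot.get_obs();print(o["position"],o["ee_rot"],o["clock"],o["gripper_width"])
E
```

```text
('top',) [ 0.5732 -0.1767 -2.1018] -120.42257722846159 0.9798908703441498
('side',) [ 0.5713 -0.1722 -2.1039] -120.54284827284592 1.4709262657055717
('top', 'side') [ 0.5726 -0.1755 -2.1019] -120.42814676681272 2.553569107845476
top (425.3, 267.5) [424.6075 268.3418]
side (381.5, 190.4) [381.8459 189.0291]
pointer [ 0.4216 -0.1434  0.0529] 0.15434230552881437 167.9952385676723
pegs [[ 0.5847 -0.2999  0.135 ]
 [ 0.6947 -0.2024  0.135 ]
 [ 0.6359 -0.0677  0.135 ]
 [ 0.4897 -0.082   0.135 ]
 [ 0.458  -0.2255  0.135 ]]
dtop [0.5734 0.2168 0.166 ]
dtop [0.5699 0.2164 0.166 ]
foot [0.5721 0.2148 0.028 ]
[0.5717 0.2164 0.1658]
[ 0.1771 -0.5207  0.2186] [3.1416 0.     0.3278] 1.9 0.09277580060828251
```

```bash
python3 -m crank '{"offset":[[0.07,-0.037,0],[0.07,-0.037,0],[0.07,-0.037,0],[0.07,-0.037,0],[0.07,-0.037,0],[0.07,-0.037,0],[0.07,-0.037,0],[0.07,-0.037,0],[0.07,-0.037,0],[0.07,-0.037,0]],"rot":[[0,0,-0.004],[0,0,-0.004],[0,0,-0.004],[0,0,-0.004],[0,0,-0.004],[0,0,-0.004],[0,0,-0.004],[0,0,-0.004],[0,0,-0.004],[0,0,-0.004]],"claw":[0.5,0.5,0.5,0.5,0.5,0.5,0.5,0.5,0.5,0.5]}' 10
cat >> h.py <<'E'
def rel(x,y,z,yaw=None):
    """remaining shift in tool units (total, current axes) to world target; yaw deg"""
    o=bot.get_obs();p=np.array(o["position"]);a=o["ee_rot"][2];c,s=np.cos(a),np.sin(a)
    d=np.array([x,y,z])-p
    print("pos",p.round(4),"yaw",round(np.degrees(a),2),"t",round(o["clock"],2),"w",round(o["gripper_width"],4),"F",np.round(o["force"],1))
    print("offset total",np.round(np.array([c*d[0]+s*d[1],s*d[0]-c*d[1],-d[2]])/.5,3), "rotz",None if yaw is None else round(-(yaw-np.degrees(a))/120,3))
E
python3 -c "
from h import *
rel(.458,-.2255,.097,23.6)"
```

```text
clock: 2.73
position: [0.4388, -0.2212, 0.2188]
ee_rot: [3.141, -0.0, 0.412]
force: [0.8, -1.1, 0.4]
gripper_width: 0.0465
gripper_force: 0.0
pos [ 0.4388 -0.2212  0.2188] yaw 23.6 t 2.73 w 0.0465 F [ 0.8 -1.1  0.4]
offset total [0.032 0.023 0.244] rotz 0.0
```

```bash
python3 -m crank '{"offset":[[0.016,0.012,0],[0.016,0.011,0],[0,0,0.05],[0,0,0.05],[0,0,0.05],[0,0,0.04],[0,0,0.03],[0,0,0.02],[0,0,0],[0,0,0]],"rot":[[0,0,0],[0,0,0],[0,0,0],[0,0,0],[0,0,0],[0,0,0],[0,0,0],[0,0,0],[0,0,0],[0,0,0]],"claw":[0.5,0.5,0.5,0.5,0.5,0.5,0.5,0.5,0.28,0.28]}' 10
python3 - <<'E'
from h import *
rel(.458,-.2255,.098,23.6)
T=[]
for n,b in(("top",(340,195,120,130)),("side",(330,130,125,120))):
    f=bot.read_camera(n)["frame"];x,y,w,h=b;T.append(cv2.resize(f[y:y+h,x:x+w],(390,390),interpolation=cv2.INTER_CUBIC))
cv2.imwrite("pics/p2.png",np.hstack(T)[:,:,::-1])
# planned arc: tool offsets, starting peg angle -156.4, clockwise
p=np.array(bot.get_obs()["position"])[:2];c0=np.array([.5725,-.1752]);print(np.hypot(*(p-c0)),np.degrees(np.arctan2(*(p-c0)[::-1])))
E
```

```text
clock: 3.57
position: [0.457, -0.2278, 0.0988]
ee_rot: [-3.141, 0.0, 0.411]
force: [0.6, -0.5, 0.3]
gripper_width: 0.0377
gripper_force: 0.0
pos [ 0.457  -0.2278  0.0988] yaw 23.53 t 3.57 w 0.0377 F [ 0.6 -0.5  0.3]
offset total [ 0.004 -0.003  0.002] rotz -0.001
0.1264218518781986 -155.45940306355567
```

View pics/p2.png

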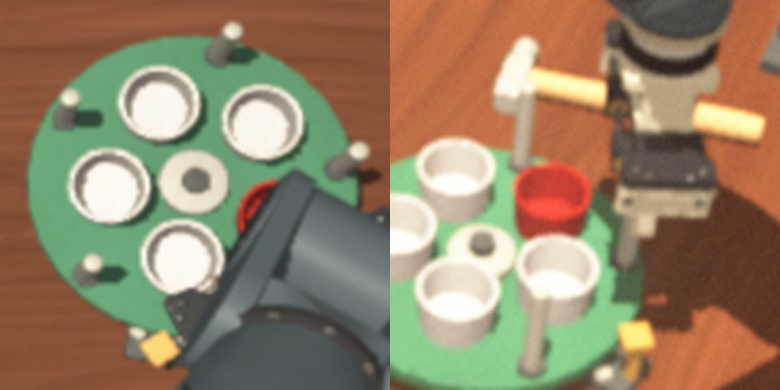

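The fingers straddle the peg on the near right of the disc: in the side crop it shows at (625,250), just below the fingers. Now I'll sweep it 72° clockwise, keeping it loosely caged.

```bash
python3 -m crank '{"offset":[[0.004,-0.003,0],[0.0005,-0.0157,0],[0.0005,-0.0157,0],[0.0005,-0.0157,0],[0.0005,-0.0157,0],[0.0005,-0.0157,0],[0.0005,-0.0157,0],[0.0005,-0.0157,0],[0.0005,-0.0157,0],[0.0005,-0.0157,0]],"rot":[[0,0,0],[0,0,0.03],[0,0,0.03],[0,0,0.03],[0,0,0.03],[0,0,0.03],[0,0,0.03],[0,0,0.03],[0,0,0.03],[0,0,0.03]],"claw":[0.28,0.28,0.28,0.28,0.28,0.28,0.28,0.28,0.28,0.28]}' 10
python3 - <<'E'
from h import *
a=np.radians(171.2);rel(.5725+.125*np.cos(a),-.1752+.125*np.sin(a),.098,-8.8)
E
```

```text
clock: 4.5
position: [0.4503, -0.1558, 0.0997]
ee_rot: [3.14, -0.003, -0.157]
force: [0.8, -1.4, -0.3]
gripper_width: 0.0259
gripper_force: 1.0
pos [ 0.4503 -0.1558  0.0997] yaw -8.99 t 4.5 w 0.0259 F [ 0.8 -1.4 -0.3]
offset total [-0.003  0.001  0.003] rotz -0.002
```

```bash
python3 -m crank '{"offset":[[-0.002,-0.0157,0],[0.0005,-0.0157,0],[0.0005,-0.0157,0],[0.0005,-0.0157,0],[0.0005,-0.0157,0],[0.0005,-0.0157,0],[0.0005,-0.0157,0],[0.0005,-0.0157,0],[0.0005,-0.0157,0],[0.0005,-0.0157,0]],"rot":[[0,0,0.03],[0,0,0.03],[0,0,0.03],[0,0,0.03],[0,0,0.03],[0,0,0.03],[0,0,0.03],[0,0,0.03],[0,0,0.03],[0,0,0.03]],"claw":[0.28,0.28,0.28,0.28,0.28,0.28,0.28,0.28,0.28,0.28]}'
python3 - <<'E'
from h import *
a=np.radians(131.6);rel(.5725+.125*np.cos(a),-.1752+.125*np.sin(a),.098,-48.4)
E
```

```text
clock: 5.33
position: [0.4836, -0.0861, 0.0994]
ee_rot: [-3.141, -0.001, -0.785]
force: [0.8, -0.8, -0.8]
gripper_width: 0.026
gripper_force: 0.0
pos [ 0.4836 -0.0861  0.0994] yaw -44.98 t 5.33 w 0.026 F [ 0.8 -0.8 -0.8]
offset total [ 0.002 -0.014  0.003] rotz 0.028
```

```bash
python3 -m crank '{"offset":[[0.002,-0.014,0],[0,0,0],[0,0,0],[0,0,0],[0,0,0],[0,0,-0.04],[0,0,-0.08],[0,0,-0.08],[0,0,-0.08],[0,0,-0.06]],"rot":[[0,0,0.028],[0,0,0],[0,0,0],[0,0,0],[0,0,0],[0,0,0],[0,0,0],[0,0,0],[0,0,0],[0,0,0]],"claw":[0.28,0.28,0.5,0.5,0.5,0.5,0.5,0.5,0.5,0.5]}'
python3 - <<'E'
from h import *
np.set_printoptions(precision=4,suppress=True)
rel(.5717,.2164,.3)
T=[]
for n,b in(("top",(340,195,120,130)),("side",(300,140,125,120))):
    c=bot.read_camera(n);f=c["frame"];x,y,w,h=b;T.append(cv2.resize(f[y:y+h,x:x+w],(390,390),interpolation=cv2.INTER_CUBIC))
    hsv=cv2.cvtColor(f,cv2.COLOR_RGB2HSV);k=cv2.inRange(hsv,np.array((0,170,60)),np.array((6,255,255)))|cv2.inRange(hsv,np.array((174,170,60)),np.array((179,255,255)))
    m=np.zeros_like(k);m[y:y+h,x:x+w]=k[y:y+h,x:x+w];p=cv2.findNonZero(m)
    if p is not None:
        e=cv2.fitEllipse(cv2.convexHull(p));print(n,len(p),e,atz(c,e[0],.083))
    a=np.radians(167.6);print(proj(c,[.5725+.075*np.cos(a),-.1752+.075*np.sin(a),.085]))
cv2.imwrite("pics/p3.png",np.hstack(T)[:,:,::-1])
print(.5725+.075*np.cos(a),-.1752+.075*np.sin(a))
E
```

```text
clock: 6.17
position: [0.4887, -0.0826, 0.2721]
ee_rot: [-3.14, -0.002, -0.84]
force: [0.1, 0.2, -0.3]
gripper_width: 0.0465
gripper_force: 0.0
pos [ 0.4887 -0.0826  0.2721] yaw -48.14 t 6.17 w 0.0465 F [ 0.1  0.2 -0.3]
offset total [-0.335 -0.523 -0.056] rotz None
top 25 ((394.6666564941406, 288.6666564941406), (4.109609127044678, 7.118052005767822), 45.0) [ 0.4808 -0.1579  0.083 ]
[[394.9645 281.7211]]
side 342 ((382.7561950683594, 215.57608032226562), (23.06166648864746, 24.9156436920166), 178.0336456298828) [ 0.4973 -0.1492  0.083 ]
[[383.4649 212.3315]]
0.4992495791249374 -0.15909485046247027
```

View pics/p3.png

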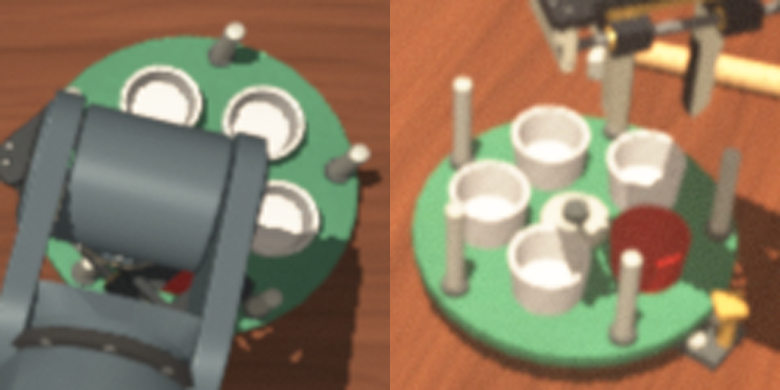

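The red pot now stands beside the brass pointer: (650,250) and (728,305) in the side crop. I'll move to the dauber and turn the wrist away from its limit on the way.

```bash
python3 -m crank '{"offset":[[-0.033,-0.052,0],[-0.028,-0.055,0],[-0.022,-0.058,0],[-0.015,-0.06,0],[-0.009,-0.061,0],[-0.003,-0.062,0],[0.004,-0.062,0],[0.01,-0.061,0],[0.017,-0.06,0],[0.023,-0.058,0]],"rot":[[0,0,-0.05],[0,0,-0.05],[0,0,-0.05],[0,0,-0.05],[0,0,-0.05],[0,0,-0.05],[0,0,-0.05],[0,0,-0.05],[0,0,-0.05],[0,0,-0.05]],"claw":[0.65,0.65,0.65,0.65,0.65,0.65,0.65,0.65,0.65,0.65]}'
python3 - <<'E'
from h import *
np.set_printoptions(precision=4,suppress=True)
rel(.5717,.2164,.117)
x,y,w,h=(340,195,120,130)
c=bot.read_camera("top");hsv=cv2.cvtColor(c["frame"],cv2.COLOR_RGB2HSV);k=cv2.inRange(hsv,np.array((0,150,40)),np.array((6,255,255)))|cv2.inRange(hsv,np.array((174,150,40)),np.array((179,255,255)))
m=np.zeros_like(k);m[y:y+h,x:x+w]=k[y:y+h,x:x+w];p=cv2.findNonZero(m);e=cv2.fitEllipse(cv2.convexHull(p));print(len(p),e,atz(c,e[0],.083))
E
```

```text
clock: 7.1
position: [0.5723, 0.2172, 0.2676]
ee_rot: [3.141, 0.001, 0.212]
force: [0.5, -0.5, 0.5]
gripper_width: 0.0603
gripper_force: 0.0
pos [0.5723 0.2172 0.2676] yaw 12.15 t 7.1 w 0.0603 F [ 0.5 -0.5  0.5]
offset total [-0.002  0.001  0.301] rotz None
474 ((395.35394287109375, 280.6177673339844), (24.119853973388672, 24.642492294311523), 120.58494567871094) [ 0.5025 -0.1605  0.083 ]
```

```bash
python3 -m crank '{"offset":[[-0.002,0.001,0.06],[0,0,0.06],[0,0,0.06],[0,0,0.05],[0,0,0.04],[0,0,0.02],[0,0,0.01],[0,0,0],[0,0,0],[0,0,0]],"rot":[[0,0,0],[0,0,0],[0,0,0],[0,0,0],[0,0,0],[0,0,0],[0,0,0],[0,0,0],[0,0,0],[0,0,0]],"claw":[0.65,0.65,0.65,0.65,0.65,0.65,0.65,0.65,0,0]}' 25
python3 -m crank '{"offset":[[0,0,0],[0,0,0],[0,0,0],[0,0,0],[0,0,0],[0,0,0],[0,0,-0.01],[0,0,-0.02],[0,0,-0.03],[0,0,-0.04]],"rot":[[0,0,0],[0,0,0],[0,0,0],[0,0,0],[0,0,0],[0,0,0],[0,0,0],[0,0,0],[0,0,0],[0,0,0]],"claw":[0,0,0,0,0,0,0,0,0,0]}' 25
```

```text
clock: 7.98
position: [0.5722, 0.2154, 0.1199]
ee_rot: [-3.141, -0.002, 0.206]
force: [0.2, -0.9, -0.2]
gripper_width: 0.0512
gripper_force: 0.0
clock: 8.82
position: [0.571, 0.2151, 0.1689]
ee_rot: [3.141, 0.002, 0.206]
force: [0.7, -0.0, -1.3]
gripper_width: 0.0215
gripper_force: 25.0
```

```bash
python3 -m crank '{"offset":[[0,0,-0.05],[0,0,-0.06],[0,0,-0.06],[0,0,-0.06],[0,0,-0.02],[0,0,0],[0,0,0],[0,0,0],[0,0,0],[0,0,0]],"rot":[[0,0,0],[0,0,0],[0,0,0],[0,0,0],[0,0,0],[0,0,0],[0,0,0],[0,0,0],[0,0,0],[0,0,0]],"claw":[0,0,0,0,0,0,0,0,0,0]}' 25
python3 - <<'E'
from h import *
rel(.501,-.160,.3)
c=bot.read_camera("side");o=bot.get_obs();p=np.array(o["position"])
f=c["frame"].copy()
for X in (p,p-[0,0,.102]):
    u=proj(c,X)[0];print(u);cv2.drawMarker(f,tuple(int(v) for v in u),(255,0,255),cv2.MARKER_CROSS,5,1)
u=proj(c,p-[0,0,.06])[0].astype(int);f=f[max(u[1]-70,0):u[1]+70,u[0]-70:u[0]+70]
cv2.imwrite("pics/p4.png",cv2.resize(f,(560,560),interpolation=cv2.INTER_CUBIC)[:,:,::-1])
E
```

```text
clock: 9.65
position: [0.5711, 0.2152, 0.2921]
ee_rot: [3.141, 0.002, 0.206]
force: [-0.9, -0.0, -1.7]
gripper_width: 0.0217
gripper_force: 25.0
pos [0.5711 0.2152 0.2921] yaw 11.82 t 9.65 w 0.0217 F [-0.9 -0.  -1.7]
offset total [-0.291  0.706 -0.016] rotz None
[287.72660839 251.6001676 ]
[289.97074742 283.81100495]
```

View pics/p4.png

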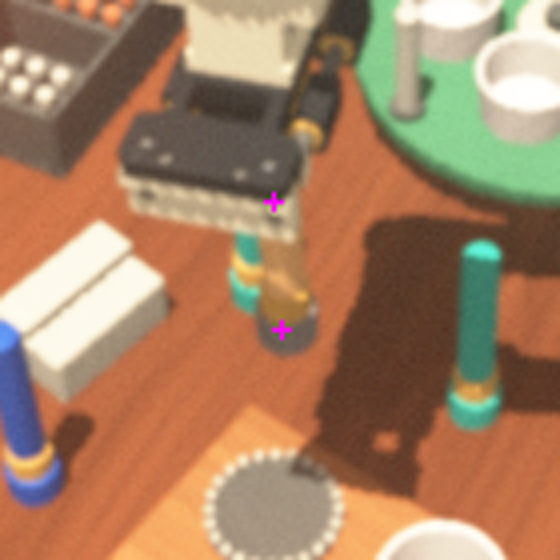

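The dauber hangs straight below the fingers, with its foot at about (287,335) in the crop, close to the prediction.

```bash
python3 -m crank '{"offset":[[-0.008,0.02,0],[-0.016,0.04,0],[-0.025,0.06,0],[-0.029,0.07,0],[-0.029,0.07,0],[-0.029,0.07,0],[-0.029,0.07,0],[-0.029,0.07,0],[-0.029,0.07,0],[-0.029,0.07,0]],"rot":[[0,0,0],[0,0,0],[0,0,0],[0,0,0],[0,0,0],[0,0,0],[0,0,0],[0,0,0],[0,0,0],[0,0,0]],"claw":[0,0,0,0,0,0,0,0,0,0]}' 25
python3 -m crank '{"offset":[[-0.021,0.05,0],[-0.012,0.03,0],[-0.006,0.016,0],[0,0,0],[0,0,0],[0,0,0.03],[0,0,0.04],[0,0,0.04],[0,0,0.02],[0,0,0]],"rot":[[0,0,0],[0,0,0],[0,0,0],[0,0,0],[0,0,0],[0,0,0],[0,0,0],[0,0,0],[0,0,0],[0,0,0]],"claw":[0,0,0,0,0,0,0,0,0,0]}' 25
python3 - <<'E'
from h import *
rel(.501,-.160,.165)
c=bot.read_camera("side");p=np.array(bot.get_obs()["position"])
f=c["frame"].copy()
for X in (p-[0,0,.102],[.501,-.160,.085]):
    u=proj(c,X)[0];cv2.drawMarker(f,tuple(int(v) for v in u),(255,255,0),cv2.MARKER_CROSS,3,1)
u=u.astype(int);f=f[max(u[1]-70,0):u[1]+70,u[0]-70:u[0]+70]
cv2.imwrite("pics/p5.png",cv2.resize(f,(560,560),interpolation=cv2.INTER_CUBIC)[:,:,::-1])
E
```

```text
clock: 10.53
position: [0.5095, -0.1112, 0.2936]
ee_rot: [3.141, 0.0, 0.206]
force: [2.0, 0.6, -0.8]
gripper_width: 0.0214
gripper_force: 25.0
clock: 11.37
position: [0.5007, -0.1587, 0.2267]
ee_rot: [-3.139, 0.003, 0.208]
force: [0.1, -0.1, -2.0]
gripper_width: 0.0217
gripper_force: 25.0
pos [ 0.5007 -0.1587  0.2267] yaw 11.9 t 11.37 w 0.0217 F [ 0.1 -0.1 -2. ]
offset total [0.    0.003 0.123] rotz None
```

View pics/p5.png

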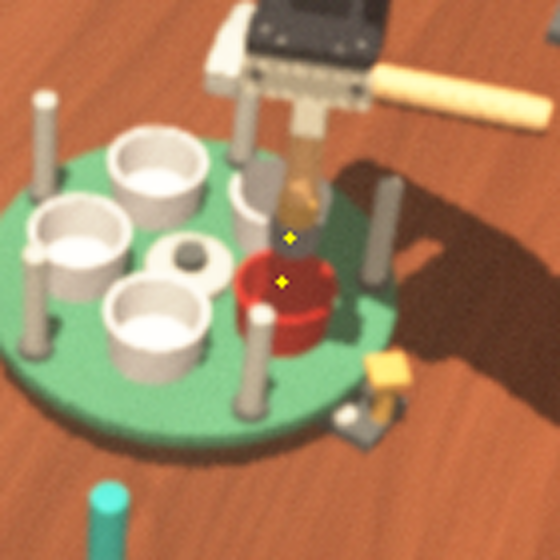

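Foot and pot-mouth centres show the same small offset from their markers, (294,243) vs (290,238) and (286,284) vs (282,282), so they line up. I'll dip slowly.

```bash
python3 -m crank '{"offset":[[0,0.003,0.01],[0,0,0.015],[0,0,0.015],[0,0,0.015],[0,0,0.015],[0,0,0.015],[0,0,0.015],[0,0,0.01],[0,0,0.01],[0,0,0.005]],"rot":[[0,0,0],[0,0,0],[0,0,0],[0,0,0],[0,0,0],[0,0,0],[0,0,0],[0,0,0],[0,0,0],[0,0,0]],"claw":[0,0,0,0,0,0,0,0,0,0]}' 25
python3 -m crank '{"offset":[[0,0,0],[0,0,0],[0,0,0],[0,0,0],[0,0,0],[0,0,-0.01],[0,0,-0.02],[0,0,-0.03],[0,0,-0.03],[0,0,-0.03]],"rot":[[0,0,0],[0,0,0],[0,0,0],[0,0,0],[0,0,0],[0,0,0],[0,0,0],[0,0,0],[0,0,0],[0,0,0]],"claw":[0,0,0,0,0,0,0,0,0,0]}' 25
python3 -c "
from h import *
rel(.571,.2152,.295)"
```

```text
clock: 12.25
position: [0.5016, -0.1615, 0.1654]
ee_rot: [-3.141, 0.0, 0.206]
force: [-0.2, 0.6, -0.7]
gripper_width: 0.0215
gripper_force: 25.0
clock: 13.08
position: [0.5018, -0.1616, 0.2278]
ee_rot: [3.141, -0.001, 0.206]
force: [-0.6, 0.2, -1.2]
gripper_width: 0.0214
gripper_force: 25.0
pos [ 0.5018 -0.1616  0.2278] yaw 11.82 t 13.08 w 0.0214 F [-0.6  0.2 -1.2]
offset total [ 0.29  -0.709 -0.134] rotz None
```

```bash
python3 -m crank '{"offset":[[0,0,-0.04],[0,0,-0.05],[0.005,-0.012,-0.04],[0.016,-0.04,0],[0.025,-0.06,0],[0.029,-0.07,0],[0.029,-0.07,0],[0.029,-0.07,0],[0.029,-0.07,0],[0.029,-0.07,0]],"rot":[[0,0,0],[0,0,0],[0,0,0],[0,0,0],[0,0,0],[0,0,0],[0,0,0],[0,0,0],[0,0,0],[0,0,0]],"claw":[0,0,0,0,0,0,0,0,0,0]}' 25
python3 -m crank '{"offset":[[0.029,-0.07,0],[0.029,-0.07,0],[0.025,-0.05,0],[0.015,-0.03,0],[0.008,-0.016,0],[0,0,0],[0,0,0],[0,0,0],[0,0,0],[0,0,0]],"rot":[[0,0,0],[0,0,0],[0,0,0],[0,0,0],[0,0,0],[0,0,0],[0,0,0],[0,0,0],[0,0,0],[0,0,0]],"claw":[0,0,0,0,0,0,0,0,0,0]}' 25
python3 -c "
from h import *
rel(.579,.218,.119)"
```

```text
clock: 13.92
position: [0.5479, 0.0861, 0.2924]
ee_rot: [3.141, -0.001, 0.206]
force: [0.3, -0.4, -0.7]
gripper_width: 0.0216
gripper_force: 25.0
clock: 14.75
position: [0.5756, 0.2095, 0.2914]
ee_rot: [3.142, -0.0, 0.205]
force: [-0.8, -0.7, -1.7]
gripper_width: 0.0218
gripper_force: 25.0
pos [0.5756 0.2095 0.2914] yaw 11.75 t 14.75 w 0.0218 F [-0.8 -0.7 -1.7]
offset total [ 0.01  -0.015  0.345] rotz None
```

Descend to about 4 mm above the standing height, then creep down and watch the force.

```bash
python3 -m crank '{"offset":[[0.01,-0.015,0],[0,0,0.04],[0,0,0.05],[0,0,0.06],[0,0,0.06],[0,0,0.05],[0,0,0.04],[0,0,0.02],[0,0,0.01],[0,0,0]],"rot":[[0,0,0],[0,0,0],[0,0,0],[0,0,0],[0,0,0],[0,0,0],[0,0,0],[0,0,0],[0,0,0],[0,0,0]],"claw":[0,0,0,0,0,0,0,0,0,0]}' 25
python3 -m crank '{"offset":[[0,0,0.002],[0,0,0.002],[0,0,0.002],[0,0,0.002],[0,0,0.002],[0,0,0],[0,0,0],[0,0,0],[0,0,0],[0,0,0]],"rot":[[0,0,0],[0,0,0],[0,0,0],[0,0,0],[0,0,0],[0,0,0],[0,0,0],[0,0,0],[0,0,0],[0,0,0]],"claw":[0,0,0,0,0,0,0,0,0,0]}' 25
python3 -c "
from h import *
rel(.579,.218,.117)"
```

```text
clock: 15.58
position: [0.579, 0.219, 0.1258]
ee_rot: [-3.142, 0.001, 0.206]
force: [1.2, 0.1, -1.5]
gripper_width: 0.0213
gripper_force: 25.0
clock: 16.42
position: [0.579, 0.2189, 0.1212]
ee_rot: [-3.142, -0.0, 0.206]
force: [-1.0, 1.1, -1.8]
gripper_width: 0.0213
gripper_force: 25.0
pos [0.579  0.2189 0.1212] yaw 11.82 t 16.42 w 0.0213 F [-1.   1.1 -1.8]
offset total [-0.     0.002  0.008] rotz None
```

```bash
python3 -m crank '{"offset":[[0,0,0.001],[0,0,0.001],[0,0,0.001],[0,0,0.001],[0,0,0.001],[0,0,0.001],[0,0,0],[0,0,0],[0,0,0],[0,0,0]],"rot":[[0,0,0],[0,0,0],[0,0,0],[0,0,0],[0,0,0],[0,0,0],[0,0,0],[0,0,0],[0,0,0],[0,0,0]],"claw":[0,0,0,0,0,0,0,0,0,0]}' 25
```

```text
clock: 17.25
position: [0.5792, 0.2189, 0.1188]
ee_rot: [-3.142, -0.001, 0.206]
force: [-2.3, -0.2, 5.6]
gripper_width: 0.0218
gripper_force: 25.0
```

The foot has made contact (fz +5.6 N), so I'll release and rise.

```bash
python3 -m crank '{"offset":[[0,0,-0.001],[0,0,0],[0,0,0],[0,0,0],[0,0,0],[0,0,0],[0,0,0],[0,0,0],[0,0,-0.01],[0,0,-0.02]],"rot":[[0,0,0],[0,0,0],[0,0,0],[0,0,0],[0,0,0],[0,0,0],[0,0,0],[0,0,0],[0,0,0],[0,0,0]],"claw":[0,0.3,0.4,0.5,0.6,0.6,0.6,0.6,0.6,0.6]}' 
python3 -m crank '{"offset":[[0,0,-0.04],[0,0,-0.05],[0,0,-0.06],[0,0,-0.06],[0,0,-0.05],[0,0.05,0],[0,0.06,0],[0,0.06,0],[0,0.05,0],[0,0,0]],"rot":[[0,0,0],[0,0,0],[0,0,0],[0,0,0],[0,0,0],[0,0,0],[0,0,0],[0,0,0],[0,0,0],[0,0,0]],"claw":[0.6,0.6,0.6,0.6,0.6,0.6,0.6,0.6,0.6,0.6]}' 
python3 - <<'E'
from h import *
T=[];np.set_printoptions(precision=4,suppress=True)
for n,b in(("top",(170,190,290,140)),("side",(200,140,230,250))):
    c=bot.read_camera(n);f=c["frame"];x,y,w,h=b
    T.append(cv2.resize(f[y:y+h,x:x+w],(390,190) if n=="top" else (390,424),interpolation=cv2.INTER_CUBIC))
    hsv=cv2.cvtColor(f,cv2.COLOR_RGB2HSV);k=cv2.inRange(hsv,np.array((0,150,40)),np.array((6,255,255)))|cv2.inRange(hsv,np.array((174,150,40)),np.array((179,255,255)))
    m=np.zeros_like(k);m[195:325,(340 if n=="top" else 300):460]=1;p=cv2.findNonZero(k*m)
    if p is not None: e=cv2.fitEllipse(cv2.convexHull(p));print(n,len(p),e,atz(c,e[0],.083))
    for d in bot.trace(n,"saucer")[:1]:
        ys,xs=np.nonzero(d["mask"]);e=cv2.fitEllipse(cv2.convexHull(np.c_[xs,ys].astype(np.int32)));print("saucer",atz(c,e[0],.016))
    for d in bot.find_in(n,"dauber"): print(d["conf"],d["xy"],atz(c,d["xy"],.09))
cv2.imwrite("pics/p6.png",np.vstack(T)[:,:,::-1])
E
```

```text
clock: 18.08
position: [0.5784, 0.2187, 0.1332]
ee_rot: [3.141, 0.002, 0.206]
force: [-0.6, -0.4, 1.0]
gripper_width: 0.056
gripper_force: 0.0
clock: 18.92
position: [0.6022, 0.1075, 0.2648]
ee_rot: [3.141, -0.001, 0.203]
force: [0.4, 0.5, -0.4]
gripper_width: 0.056
gripper_force: 0.0
top 486 ((395.1288757324219, 280.6473388671875), (24.114452362060547, 25.283912658691406), 101.57899475097656) [ 0.5024 -0.1599  0.083 ]
saucer [0.5806 0.2511 0.016 ]
0.62 [223.7, 188.6] [0.7617 0.3063 0.09  ]
0.59 [399.5, 256.0] [ 0.5681 -0.173   0.09  ]
0.49 [241.0, 201.3] [0.7248 0.2575 0.09  ]
side 442 ((414.85546875, 265.85577392578125), (45.169551849365234, 147.09197998046875), 147.68783569335938) [ 0.3695 -0.0269  0.083 ]
saucer [0.5826 0.2217 0.016 ]
0.97 [289.1, 312.6] [0.575 0.221 0.09 ]
0.68 [334.1, 287.4] [0.5145 0.1176 0.09  ]
0.68 [225.0, 305.3] [0.7108 0.2649 0.09  ]
0.64 [188.7, 320.8] [0.7592 0.3318 0.09  ]
0.61 [283.8, 255.8] [0.6611 0.0851 0.09  ]
0.19 [207.0, 406.2] [0.6175 0.473  0.09  ]
```

View pics/p6.png

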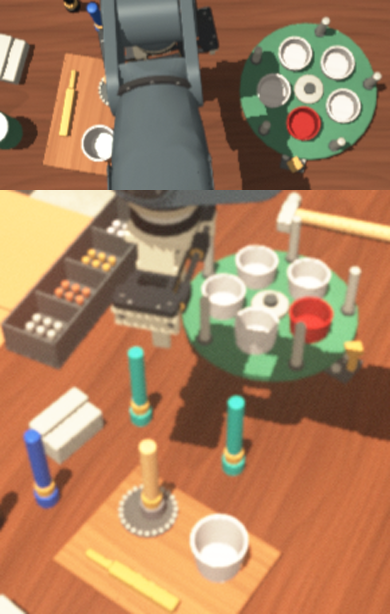

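The dauber stands upright on its saucer at (150,480) in the side part. The red pot is still at the pointer, (310,318) in the side part and (302,124) in the top part, and the bystanders are undisturbed. Handing in.

```bash
python3 -c "
from cell import bot
print(bot.close_job())"
```

```text
the job is handed in; nothing more can be done
None
```

I turned the red pot to the pointer, dipped the dauber in it (about 20 mm below the rim), and stood it back upright on its saucer. I handed the job in about 19 s into the 72 s allowed; the hand-in gave no verdict.

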